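# Check the test kiln and hold its lid at the vent mark

## Task

Before the test kiln is vented, pick up the infrared thermometer and point it squarely at the middle of the round plug in the kiln's side, its nose about 10 cm away, and hold it still there for two seconds; then stand it back upright in the middle of its cork mat and let go of it. Then lift the kiln lid by its handle until the lid's pointer is level with the index clamped on the arc, and hold it there: finish with the lid still in the gripper, since it falls shut when let go. Keep the lid shut until the thermometer is back, do not shift the index, and leave the other things on the table where they are.

Things in the scene. Friction and masses are not known exactly. Their poses are not given: they have to be found in the camera images.
- thermometer: Pistol-shaped infrared thermometer, grey plastic, 0.26 kg, upright on its foot on the cork mat. Origin: centre of the foot's underside; x = looking direction (to the black nose), z up. Foot 75 (x) by 50 by 18 mm. Barrel: level box 115 (x, centred) by 36 (y) mm, 90 to 130 mm above the origin: grip it from above across its 36 mm width. The nose ends at x = 85 mm.
- nose (a point): Centre of the lens at the front of the thermometer's nose, at (85, 0, 110) mm in the thermometer's frame, with the same axes (x = looking direction).
- mat: Round cork mat fixed on the table, 150 mm in diameter, 6 mm thick, the thermometer's place. Origin: centre of its underside, on the table.
- kiln: Small test kiln fixed on the table: box in an aluminium jacket, 226 (x) by 216 (y) by 185 mm tall, lid above it (top at 209 mm). Origin: centre of its underside, z up. The inspection plug is in its -y side, which looks roughly towards the mat; the lid's hinge is along its +y side; the setting arc with the index is at its +x side.
- plug (a point): Centre of the outer face of the inspection plug, a round white ceramic plug 32 mm across in a dark steel ring 48 mm across, in the kiln's -y side, at (0, -117, 145) mm in the kiln's frame. Axes as the kiln's: the plug looks to -y.
- lid (a joint): Angle of the kiln's flat lid, rad: 0 shut, growing as its free (-y) edge rises; at most 1.2. The hinge line runs along the kiln's x axis at (y, z) = (110, 192) mm in the kiln's frame. The hinge is free: the lid, about 0.6 kg, falls shut when let go.
- lid_handle (a point): Middle of the lid's wooden bar handle: round, 14 mm thick, 128 mm long, parallel to the hinge, 50 mm out from the lid's free edge on two posts 116 mm apart. Pinch it from above, gripper open about 45 mm, one finger between bar and lid. Lid shut: 267 mm from the hinge line towards -y, 6 mm above it (198 mm above the table). Axes of the lid: x along bar and hinge, y towards the hinge.
- lid_pointer (a point): Tip of the lid's pointer, a small steel tongue sticking out of the lid's +x edge to the arc; 190 mm from the hinge line, at x = 137 mm of the kiln. Axes of the lid.
- index (a joint): Angle at which the index is clamped on the setting arc, rad, measured as the lid's angle: the lid is at the mark when joint lid equals joint index. It is stiff and stays where it is.
- index_mark (a point): Centre of the index, a black clamp block (16 by 20 by 14 mm) with a round knob, on the thin steel arc beside the lid's +x edge; 190 mm from the hinge line, at x = 137 mm of the kiln. The lid's pointer reaches this point when the lid is at the mark. y axis: towards the hinge line.
- jar: Bystander, to be left alone: closed glass glaze jar with a white screw cap, 66 mm in diameter, 75 mm tall. Origin: centre of its underside.
- bowl: Bystander, to be left alone: white ceramic bowl, 90 mm across the rim, 45 mm tall. Origin: centre of its underside.
- rolling_pin: Bystander, to be left alone: wooden rolling pin lying along its x axis, 300 mm long, 48 mm thick. Origin: centre of its underside.
- modelling_tool: Bystander, to be left alone: flat spatula-like modelling tool lying along its x axis, 160 mm long, under 25 mm high. Origin: centre of its underside.
- clay_pig: Bystander, to be left alone: flat clay pig on a plywood board 125 (x) by 180 (y) mm, 25 mm high in all. Origin: centre of its underside.
Mind the look-alikes: they are no part of the job. Of the things that look like the thermometer, the smaller one is meant.

How it is judged:
On the way, in this order (a step that is already met when the one before it is completed fails the run):
1. the thermometer, held in the gripper, is aimed squarely and still at the middle of the plug, from 60 to 150 mm, with the lid shut (x of plug in the frame of nose between 0.06 and 0.15 m and y of plug in the frame of nose between -0.018 and 0.018 m and z of plug in the frame of nose between -0.018 and 0.018 m and angle between the x axis of thermometer and the y axis of kiln, either way round below 0.25 rad and linear speed of thermometer below 0.02 m/s and angular speed of thermometer below 0.15 rad/s and contact force between thermometer and the fingers above 1 N and value of joint lid below 0.05 rad), for 1.5 s.
2. the thermometer stands upright on the cork mat again, let go, with the lid still shut (horizontal distance between thermometer and mat below 0.035 m and z of thermometer in the frame of mat between 0.002 and 0.011 m and angle between thermometer's own z axis and vertical below 0.08 rad and linear speed of thermometer below 0.02 m/s and contact force between thermometer and the arm below 0.1 N and contact force between thermometer and the fingers below 0.1 N and value of joint lid below 0.05 rad), for 0.2 s.
At the end, for the whole second after the job is handed in: The lid is held still by the fingers with its angle within 0.07 rad (4 degrees) of the index, nothing else carrying it; the thermometer stands upright at rest on the cork mat, its foot's centre within 35 mm of the mat's centre, not touched by the robot (angle between the y axis of lid_pointer and the y axis of index_mark, either way round below 0.07 rad and value of joint lid above 0.2 rad and velocity of joint lid between -0.05 and 0.05 rad/s and contact force between lid and the fingers above 1 N and contact force between lid and thermometer below 0.1 N and horizontal distance between thermometer and mat below 0.035 m and z of thermometer in the frame of mat between 0.002 and 0.011 m and angle between thermometer's own z axis and vertical below 0.08 rad and linear speed of thermometer below 0.02 m/s and contact force between thermometer and the arm below 0.1 N and contact force between thermometer and the fingers below 0.1 N); the arm keeps its last pose, push and grip.
It fails at once if the index is shifted on its arc (more than 8 mm) (distance of index_mark from where it was at the start of the episode above 0.008 m).
It fails at once if the thermometer is tipped over (angle between thermometer's own z axis and vertical above 0.7 rad).
It fails at once if another thing on the table is shifted by more than 30 mm (distance of any of jar, bowl, rolling_pin, modelling_tool, clay_pig from where it was at the start of the episode above 0.03 m).
It also fails if it takes over 61 s, if anything falls off the work surface, if the arm or the gripper's body presses on something with over 40 N, if the wrist force passes 120 N, or if a joint passes its speed limit or range.

## Robot

A 6-joint arm with a two-finger parallel gripper is mounted at the origin on the work surface. World frame = base frame: x ahead of the robot, y to its left, z up, the work surface at z = 0. Lengths are in m, angles in rad, forces in N, time in s.
With the tool pointing down it reaches from about 0.275 to 0.875 m from the base axis. Payload 12.5 kg.
Tool frame: the origin (TCP) lies on the centre line of the jaws, within the pads' length; the fingertips stand r.finger_overhang ahead of it and the grasp point (between the pads) lies 3 mm ahead of it (r.finger_overhang is the distance from the TCP to the fingertips, in m); z points along the fingers, y is the line along which they close (so a half turn about z gives the same grasp; the last joint's range is limited). The gripper opens to 85 mm and grips with 20 to 120 N. Pads are 22 mm wide; open, the fingers measure 114 mm over their backs; the gripper's body (76 mm by 85 mm) begins 54 mm behind the grasp point. The pads swing forward as they close: fully open they stand 13 mm farther back than shut.
Start: joints at [1.133, 0.351, 1.652, -0, 1.139, -0.085], TCP at [0.19, 0.516, 0.253] pointing down, gripper open.
Joint ranges: [-2.75, 2.75], [-0.79, 2.1], [0.01, 2.65], [-1.57, 4.71], [0.07, 3.14], [-2.87, 2.87]. Speed limits (rad/s): [2.22, 2.22, 2.79, 3.14, 3.14, 3.14].

## Interface

Orientations are given as a unit quaternion [x, y, z, w].
In Python, from cell import r, optics gives the robot as it stands. The module is installed in compiled form; this text tells all that it offers. Calls block until the motion is done:
- r.move_to(position, orientation): joint-space move of the TCP to a pose.
- r.move_linear(position, rot=None, vel=0.15): straight line of the TCP; rot=None keeps the orientation; vel is the mean speed in m/s.
- r.set_joints(angles): joint-space move.
- r.set_gripper(opening, squeeze=None): opening from 0.0 (shut) to 1.0 (fully open); squeeze is the grip in N (None keeps the last); returns when the fingers have stopped.
- r.sleep(seconds).
- r.inverse_kinematics(position, orientation): joint angles nearest the present ones, or None.
- optics.get_image(name): name is "scene" or "top"; returns a dict with "pixels" (480x640x3 uint8, red, green, blue), "depth" (480x640 float32, m along the optical axis (not along the pixel's ray), 0 where there is no reading), "fx", "fy", "cx", "cy" (pixels), "D" ([k1, k2, p1, p2, k3] as OpenCV has them; the pictures are not rectified), "camera_from_world" (4x4, takes a point from world to camera coordinates). Camera axes: x right, y down, z forward; pixel columns grow to the right and rows downward; lengths in m; the calibration is good to about 2 mm. A picture is of the moment at which its call begins.
A pose or a line that the arm cannot do raises r.PlanningError and nothing moves.
- r.hand_in(): hands the job in; it is judged then, once.
Readings, each from a call of its own:
- r.current_t(): time.
- r.current_q(): joint angles.
- r.current_qvel(): joint speeds.
- r.current_effort(): joint torques, N m.
- r.current_tool_pos(): TCP position.
- r.current_ee_rot(): TCP orientation.
- r.current_contact_force(): force on the tool from outside, world axes, zero at the start.
- r.current_torque(): the same for the moment, N m.
- r.current_opening(): opening from 0.0 (shut) to 1.0 (fully open).
- r.current_finger_force(): force on a finger pad.
Only numpy, scipy, OpenCV 4.12 (cv2) and the standard library are available. Lean on these libraries where they do the work, as an engineer would, in place of code of your own. Each camera call takes 0.05 s, during which the arm holds its last target. There are 200 camera calls.

## Working session

There is one attempt and no reset: what is moved stays moved. The work goes in short steps, each a Python script; the robot and the scene stay as the last script left them, time stands still between calls to the robot, and variables do not carry over. Pictures are saved under pics/ and viewed, at most 10 in all, crops included, and the job is handed in when it is done.

```bash
mkdir -p pics; cat > h.py <<'E'
import numpy as np, cv2, pickle
def save():
    from cell import r, optics
    d={n:optics.get_image(n) for n in("scene","top")}
    pickle.dump(d,open('im.pkl','wb')); return d
def load(): return pickle.load(open('im.pkl','rb'))
def K(c): return np.array([[c['fx'],0,c['cx']],[0,c['fy'],c['cy']],[0,0,1.]])
def ray(c,uv):
    T=np.array(c['camera_from_world']);R=T[:3,:3];o=-R.T@T[:3,3]
    p=cv2.undistortPoints(np.array(uv,float).reshape(-1,1,2),K(c),np.array(c['D'],float)).reshape(-1,2)
    return o,np.c_[p,np.ones(len(p))]@R
def plane(c,uv,z):
    o,d=ray(c,uv); return o+d*((z-o[2])/d[:,2])[:,None]
def cloud(c):
    v,u=np.mgrid[:480,:640]; o,d=ray(c,np.c_[u.ravel(),v.ravel()])
    P=(o+d*c['depth'].reshape(-1,1)).reshape(480,640,3); P[c['depth']==0]=np.nan; return P
def proj(c,p):
    T=np.array(c['camera_from_world']); return cv2.projectPoints(np.array(p,float).reshape(-1,1,3),cv2.Rodrigues(T[:3,:3])[0],T[:3,3],K(c),np.array(c['D'],float))[0].reshape(-1,2)
E
python3 - <<'E'
from h import *
from cell import r
d=save(); print(r.current_t(),r.finger_overhang,r.current_ee_rot())
for n in d:
    cv2.imwrite(f'pics/{n}0.png',d[n]['pixels'][:,:,::-1]); T=np.array(d[n]['camera_from_world']); print(n,(-T[:3,:3].T@T[:3,3]).round(3),d[n]['fx'],(d[n]['depth']>0).mean())
E
```

```text
0.1 0.022 [ 1.75496017e-01  9.84480006e-01 -4.93897847e-04 -1.48566231e-04]
scene [0.86  0.423 1.156] 456.9559005918078 0.9960221354166666
top [ 0.328 -0.122  2.077] 610.1643218191164 0.9958561197916667
```

View pics/scene0.png

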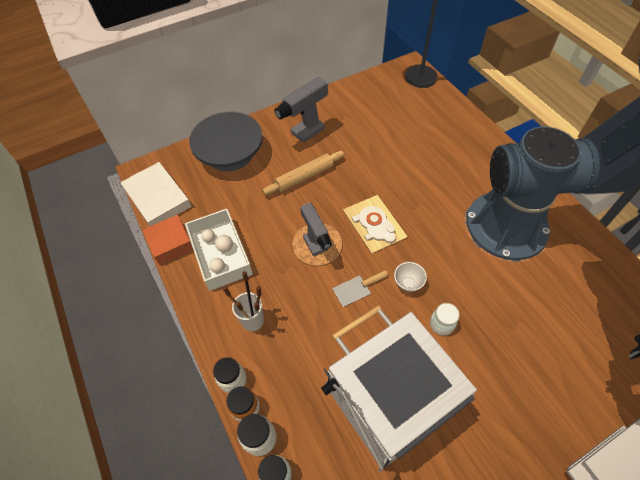

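View pics/top0.png

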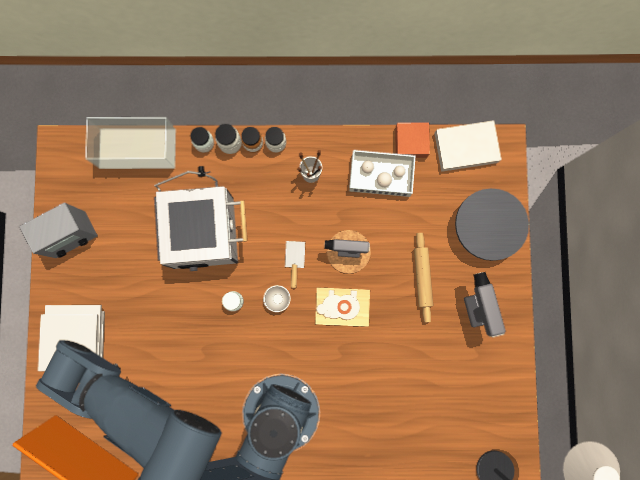

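The things that could pass for the thermometer are the small pistol on the mat (top 348,248; scene 316,228) and the larger dark one at top (485,305), scene (303,108). I'll take the smaller one on the mat. The kiln is at top (197,225) with its handle at (243,221), and the black index block is at top (201,171), scene (329,386).

```bash
python3 - <<'E'
from h import *
d=load(); t=d['top'];s=d['scene'];P=cloud(t);Q=cloud(s)
def rect(pts):
    (c,w,a)=cv2.minAreaRect((pts[:,:2]*1000).astype(np.float32)); return np.round(c,1),np.round(w,1),round(a,2)
def sel(P,u0,u1,v0,v1,z0,z1):
    A=P[v0:v1,u0:u1].reshape(-1,3); return A[(A[:,2]>z0)&(A[:,2]<z1)]
a=sel(P,145,232,180,275,.2,.22);print('lid top',len(a),rect(a),np.median(a[:,2]))
a=sel(Q,325,480,310,470,.2,.22);print('lid scene',len(a),rect(a),np.median(a[:,2]))
a=sel(P,230,250,195,250,.19,.215);print('handle top',len(a),a.mean(0),rect(a))
for nm,A in(('top',sel(P,320,375,230,265,.12,.15)),('scene',sel(Q,290,340,195,265,.12,.15))):print('therm',nm,len(A),rect(A),np.median(A[:,2]))
big=sel(P,465,510,270,340,.1,.3);print('big',rect(big),np.median(big[:,2]))
# mat
for nm,c,w in(('top',t,(320,380,222,280)),('scene',s,(285,350,218,270))):
    h=cv2.cvtColor(c['pixels'],cv2.COLOR_RGB2HSV); 
    u0,u1,v0,v1=w; C=(P if nm=='top' else Q)[v0:v1,u0:u1].reshape(-1,3); hh=h[v0:v1,u0:u1].reshape(-1,3)
    m=(abs(C[:,2]-.006)<.0035)&(hh[:,2]>140)
    print(nm,m.sum(),C[m].min(0),C[m].max(0))
# index: dark pixels
for nm,c,w in(('top',t,(190,213,160,185)),('scene',s,(318,342,372,402))):
    u0,u1,v0,v1=w;g=c['pixels'][v0:v1,u0:u1].max(2);vv,uu=np.nonzero(g<45);C=(P if nm=='top' else Q)[v0:v1,u0:u1][vv,uu]
    print(nm,len(vv),uu.mean()+u0,vv.mean()+v0,np.nanmedian(C,0),np.nanmax(C[:,2]),np.nanmin(C[:,2]))
A=t['pixels'][215:285,310:390,::-1];B=s['pixels'][185:275,280:360,::-1];D=s['pixels'][340:470,300:400,::-1];E=t['pixels'][155:205,150:240,::-1]
cv2.imwrite('pics/crop1.png',np.vstack([np.hstack([cv2.resize(x,(400,300),interpolation=2) for x in p]) for p in((A,B),(E,cv2.resize(D,(100,130))))]))
E
```

```text
lid top 4927 (array([611.6, 260.2]), array([250.3, 238.3]), 3.55) 0.2095827352669959
lid scene 11691 (array([617.2, 241.1]), array([254.9, 277. ]), 4.66) 0.21073510370464554
handle top 249 [0.61057531 0.11247232 0.20325029] (array([612.3, 120.8]), array([126.4,  52.3]), 1.33)
therm top 482 (array([ 542.8, -218. ]), array([145.2,  36.2]), 85.54) 0.13408348814054138
therm scene 606 (array([ 545.5, -217. ]), array([149. ,  37.3]), 85.32) 0.1354423343854919
big (array([ 353.9, -655. ]), array([201.5,  53.8]), 13.68) 0.17755910729059876
top 950 [ 0.44125622 -0.33568801  0.00250271] [ 0.63760253 -0.13222509  0.00949435]
scene 1041 [ 0.40918251 -0.35842713  0.00250922] [ 0.65575292 -0.10979346  0.00949774]
top 25 201.12 171.68 [0.74648615 0.22028059 0.29782703] 0.3044817695959894 0.28805434625429505
scene 130 329.0846153846154 386.24615384615385 [0.75215889 0.2239701  0.29831879] 0.3058550342782027 0.2876826683318272
```

View pics/crop1.png

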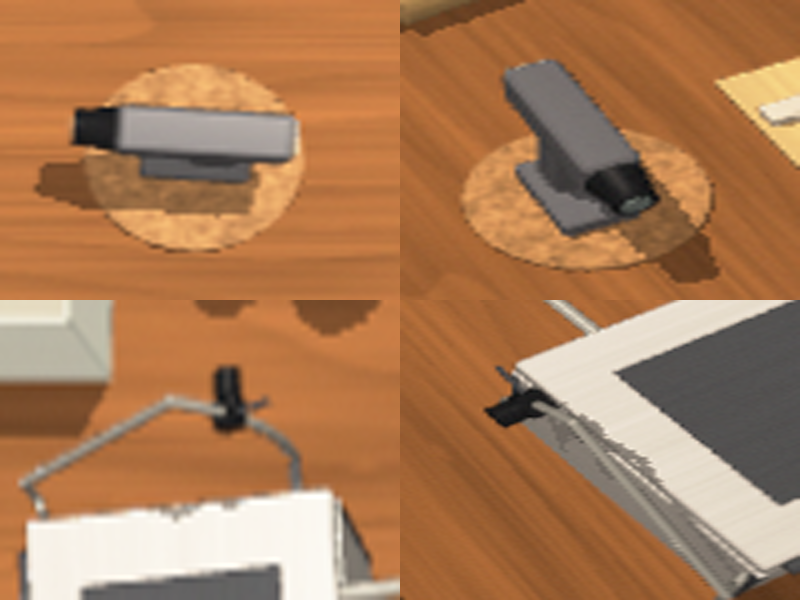

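The crop confirms the smaller pistol on the cork mat, with its nose to the left (+y) in the top view. The index clamp sits high on the arc. Next I'll refine the mat, kiln and handle positions.

```bash
python3 - <<'E'
from h import *
d=load(); t=d['top'];s=d['scene']
def yaw(v): return np.degrees(np.arctan2(v[1],v[0]))
for nm,c,mw,lw,hw in(('top',t,(320,380,222,282),(145,238,175,280),(228,250,195,246)),('scene',s,(285,350,215,272),(320,482,305,470),(328,385,303,342))):
    im=c['pixels'];h=cv2.cvtColor(im,cv2.COLOR_RGB2HSV).astype(int)
    def win(m,w):
        k=np.zeros_like(m);k[w[2]:w[3],w[0]:w[1]]=1;return (m&k.astype(bool)).astype(np.uint8)
    # cork: brighter & less saturated than the table
    print(nm,'cork hsv',h[240 if nm=='scene' else 268,300 if nm=='scene' else 345],'table',h[290,350 if nm=='top' else 330])
    m=win((h[:,:,2]>185)&(h[:,:,1]>80),mw); cs=max(cv2.findContours(cv2.morphologyEx(m,3,np.ones((3,3))),0,1)[0],key=len)
    hull=cv2.convexHull(cs); W=plane(c,hull.reshape(-1,2),.006); print(' mat',cv2.minEnclosingCircle((W[:,:2]*1000).astype(np.float32)))
    m=win((h[:,:,1]<40)&(h[:,:,2]>205),lw); cs=max(cv2.findContours(m,0,1)[0],key=cv2.contourArea)
    q=cv2.convexHull(cs).reshape(-1,2);W=plane(c,q,.209)[:,:2]*1000;print(' lid',cv2.minAreaRect(W.astype(np.float32)))
    m=win((h[:,:,1]>80)&(h[:,:,2]>190)&(h[:,:,0]>10),hw);vv,uu=np.nonzero(m)
    W=plane(c,np.c_[uu,vv],.2)[:,:2];print(' bar',len(uu),cv2.minAreaRect((W*1000).astype(np.float32)),cv2.fitLine((W*1000).astype(np.float32),2,0,.01,.01).ravel())
    print(' tool', plane(t,[(295,255),(277,298),(424,278)],.01).round(3)[:,:2].tolist())
E
```

```text
top cork hsv [ 15 140 232] table [ 22 105 247]
 mat ((540.912841796875, -233.86691284179688), 139.48194885253906)
 lid ((602.435302734375, 244.31298828125), (222.87759399414062, 249.20223999023438), 4.664494037628174)
 bar 493 ((616.1878051757812, 113.26131439208984), (157.40145874023438, 49.84280776977539), 0.3914734721183777) [9.9698937e-01 7.7538095e-02 6.2842548e+02 1.0722137e+02]
 tool [[0.524, -0.048], [0.378, 0.013], [0.444, -0.484]]
scene cork hsv [ 14 150 185] table [ 13 173 175]
 mat ((559.0900268554688, -256.1871337890625), 101.823974609375)
 lid ((604.2940673828125, 242.20938110351562), (223.05967712402344, 253.10848999023438), 4.974767208099365)
 bar 254 ((613.0398559570312, 128.3094482421875), (127.59484100341797, 53.683815002441406), 3.638096332550049) [9.9785554e-01 6.5455116e-02 6.1723553e+02 1.0772544e+02]
 tool [[0.524, -0.048], [0.378, 0.013], [0.444, -0.484]]
```

```bash
python3 - <<'E'
from h import *
d=load(); t=d['top'];s=d['scene']
W=plane(t,[(327.6,251.5),(370.6,251.5),(349,229.7),(349,273.3)],.006)[:,:2];print('mat eye',W.round(4).tolist())
for nm,c,mw,hw in(('top',t,(320,380,222,282),(232,250,195,246)),('scene',s,(285,350,215,272),(328,385,303,342))):
    P=cloud(c);lab=cv2.cvtColor(c['pixels'],cv2.COLOR_RGB2LAB).astype(int);h=cv2.cvtColor(c['pixels'],cv2.COLOR_RGB2HSV).astype(int)
    u0,u1,v0,v1=mw;a=lab[v0:v1,u0:u1]
    print(nm,'cork/table lab',lab[268,345] if nm=='top' else lab[240,300],lab[227,325] if nm=='top' else lab[268,290])
    T=lab[227,325] if nm=='top' else lab[268,290];C=lab[268,345] if nm=='top' else lab[240,300]
    m=(a[:,:,1]<(T[1]+C[1])/2)&(a[:,:,0]>(T[0]+C[0])/2-5)&(h[v0:v1,u0:u1,1]>90);m=cv2.morphologyEx(m.astype(np.uint8),2,np.ones((3,3)))
    n,l,st,_=cv2.connectedComponentsWithStats(m);k=1+st[1:,4].argmax();vv,uu=np.nonzero(l==k)
    W=plane(c,np.c_[uu+u0,vv+v0],.006);print(' mat',len(uu),cv2.minEnclosingCircle((W[:,:2]*1000).astype(np.float32)))
    u0,u1,v0,v1=hw;m=(P[v0:v1,u0:u1,2]>.185)&(h[v0:v1,u0:u1,1]>75);vv,uu=np.nonzero(m)
    W=plane(c,np.c_[uu+u0,vv+v0],.202)[:,:2];f=cv2.fitLine((W*1000).astype(np.float32),2,0,.01,.01).ravel();print(' bar',len(uu),cv2.minAreaRect((W*1000).astype(np.float32)),f,np.degrees(np.arctan2(f[1],f[0])))
E
```

```text
mat eye [[0.5357, -0.1586], [0.535, -0.3053], [0.6103, -0.2324], [0.4609, -0.2309]]
top cork/table lab [189 144 170] [146 152 169]
 mat 229 ((583.412109375, -233.80636596679688), 50.26881790161133)
 bar 191 ((612.5641479492188, 109.83767700195312), (125.65132141113281, 30.879579544067383), 0.5101969838142395) [9.9752933e-01 7.0251033e-02 6.1262054e+02 1.0639044e+02] 4.0284057
scene cork/table lab [149 144 165] [132 150 167]
 mat 42 ((592.6696166992188, -205.18551635742188), 14.630780220031738)
 bar 347 ((615.1561279296875, 120.65457153320312), (129.90188598632812, 37.26114273071289), 4.659732818603516) [9.9700475e-01 7.7340387e-02 6.1697156e+02 1.0952259e+02] 4.435707
```

```bash
cat >> h.py <<'E'
from scipy.spatial.transform import Rotation as Ro
def down(yaw,tilt=0.,flip=False):
    """tool down, closing line y along `yaw` (deg); tilt rad: hand's back leans towards +yaw"""
    a=np.radians(yaw); u=np.array([np.cos(a),np.sin(a),0]); w=np.array([0,0,1.])
    z=-(np.cos(tilt)*w+np.sin(tilt)*u); y=np.cos(tilt)*u-np.sin(tilt)*w
    if flip: y=-y
    return Ro.from_matrix(np.c_[np.cross(y,z),y,z]).as_quat()
KY=4.6; BAR=np.array([.6135,.1075,.198]); ky=np.array([-np.sin(np.radians(KY)),np.cos(np.radians(KY)),0])
KILN=np.array([BAR[0],BAR[1],0])+.157*ky; HINGE=BAR+.267*ky-[0,0,.006]
PLUG=KILN-.117*ky+[0,0,.145]
TH=np.array([.542,-.231,.006]); TY=85.4; MAT=np.array([.5355,-.232,0])
def bar(th): # bar centre with lid at th
    r,a=np.hypot(.267,.006),np.arctan2(.006,.267)+th
    return HINGE-r*np.cos(a)*ky+[0,0,r*np.sin(a)]
E
python3 - <<'E'
from h import *
from cell import r
print(PLUG,KILN,HINGE)
for f in(0,1):
  for n,p,q in(('grasp',TH+[0,0,.111],down(TY-90,0,f)),('aim',PLUG-.19*ky+[0,0,.001],down(KY,0,f)),('bar0',bar(0),down(KY+90,0,f)),('bar.6',bar(.6),down(KY+90,0,f)),('bar.6t.3',bar(.6),down(KY+90,.3,f)),('bar.6t',bar(.6),down(KY+90,.6,f))):
    j=r.inverse_kinematics(p,q); print(f,n,np.round(p,3),None if j is None else np.round(j,2))
E
```

```text
[0.61029204 0.14737116 0.145     ] [0.60090877 0.26399428 0.        ] [0.59208689 0.37363996 0.192     ]
0 grasp [ 0.542 -0.231  0.117] [-0.48  0.59  1.66 -0.    0.9  -0.4 ]
0 aim [ 0.626 -0.042  0.146] [-0.14  0.61  1.53 -0.    1.   -0.22]
0 bar0 [0.614 0.107 0.198] [ 0.1   0.54  1.51 -0.    1.1  -1.55]
0 bar.6 [0.609 0.157 0.348] [ 0.18  0.43  1.31 -0.    1.41 -1.47]
0 bar.6t.3 [0.609 0.157 0.348] [ 0.29  0.47  1.27 -0.29  1.47 -1.32]
0 bar.6t [0.609 0.157 0.348] [ 0.39  0.53  1.25 -0.57  1.56 -1.2 ]
1 grasp [ 0.542 -0.231  0.117] [-0.48  0.59  1.66 -0.    0.9   2.74]
1 aim [ 0.626 -0.042  0.146] None
1 bar0 [0.614 0.107 0.198] [ 0.1   0.54  1.51 -0.    1.1   1.59]
1 bar.6 [0.609 0.157 0.348] [ 0.18  0.43  1.31 -0.    1.41  1.67]
1 bar.6t.3 [0.609 0.157 0.348] [ 0.29  0.47  1.27 -0.29  1.47  1.82]
1 bar.6t [0.609 0.157 0.348] [ 0.39  0.53  1.25 -0.57  1.56  1.94]
```

```bash
python3 - <<'E'
from h import *
from cell import r
q=down(TY-90); p=TH+[0,0,.111]
a=r.current_tool_pos(); r.move_linear(np.array([a[0],a[1],.42]),vel=.25)
r.move_to(p+[0,0,.25],q); r.move_linear(p+[0,0,.06],vel=.2); r.move_linear(p,vel=.1)
print(r.current_t(),r.current_contact_force())
r.set_gripper(0.0,40); print(r.current_opening(),r.current_finger_force(),r.current_t())
r.move_linear(p+[0,0,.05],vel=.12); print(r.current_contact_force(),r.current_opening(),r.current_t())
qa=down(KY); A=PLUG-.19*ky+[0,0,.001]
r.move_linear(A+[0,0,.03]-.06*ky,rot=qa,vel=.12); r.move_linear(A,vel=.06); r.sleep(.3)
print(r.current_tool_pos(),r.current_t()); d=save()
t=d['top'];s=d['scene'];cv2.imwrite('pics/aim.png',np.hstack([cv2.resize(t['pixels'][170:290,190:330,::-1],(400,343)),cv2.resize(s['pixels'][200:380,280:440,::-1],(400,343))]))
E
```

```text
5.675 [ 0.04126219 -0.24780827 -0.78048177]
0.41814061073153996 41.60066843032837 6.1833
[-0.6066514   0.34992237 -2.86418496] 0.4153264546994975 6.75
[ 0.62556603 -0.0421397   0.14606513] 9.775
```

View pics/aim.png

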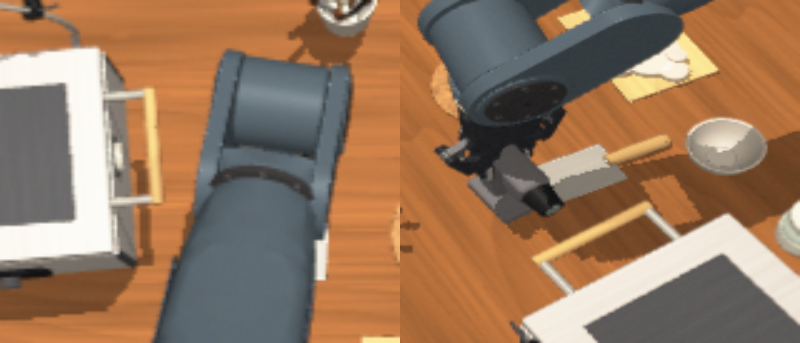

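```bash
python3 - <<'E'
from h import *
from cell import r
d=load();t=d['top'];s=d['scene']
N=PLUG-.105*ky
print('plug top',proj(t,PLUG),'bar ends top',proj(t,[BAR+.064*np.array([ky[1],-ky[0],0]),BAR-.064*np.array([ky[1],-ky[0],0])]),'nose scene',proj(s,N),'rear',proj(s,N-.1425*ky))
a=t['pixels'][205:245,222:242].max(2).astype(int)
P=cloud(s);w=P[290:325,320:360];m=(s['pixels'][290:325,320:360].max(2)<60)&(abs(w[:,:,2]-.145)<.03)
A=w[m];print('nose pts',len(A),A.mean(0),((A-N)@ky).max(),A[((A-N)@ky)>-.02].mean(0) if len(A) else 0,'expect',N)
# barrel top ridge: grey pts in front of gripper
w=P[270:320,310:360].reshape(-1,3);al=(w-N)@ky
for lo in(-.05,-.04,-.03,-.02,-.01):
    k=(al>lo)&(al<lo+.01)&(w[:,2]>.12)&(w[:,2]<.2); x=(w[k]-N)@np.array([ky[1],-ky[0],0]); print(lo,k.sum(),np.percentile(w[k,2],95).round(4) if k.any() else 0,np.percentile(x,[3,50,97]).round(4) if k.any() else 0)
cv2.imwrite('pics/aim2.png',np.hstack([cv2.resize(t['pixels'][195:255,215:255,::-1],(400,600),interpolation=2),cv2.resize(s['pixels'][265:325,315:355,::-1],(400,600),interpolation=2)]))
E
```

```text
plug top [[232.39929215 224.36258771]] bar ends top [[241.41057048 200.59576005]
 [244.39270437 241.20530835]] nose scene [[340.36126827 309.29733133]] rear [[308.16907641 266.53076122]]
nose pts 158 [0.62294102 0.03115534 0.15674155] 0.002394772142310126 [0.62239133 0.03432678 0.15666265] expect [0.61871293 0.04270937 0.145     ]
-0.05 64 0.1687 [-0.0147  0.0054  0.0187]
-0.04 73 0.1686 [-0.0141  0.0065  0.0185]
-0.03 68 0.1656 [-0.0146  0.0047  0.017 ]
-0.02 62 0.1639 [-0.0128  0.005   0.0159]
-0.01 47 0.1615 [-0.0112  0.0015  0.014 ]
```

View pics/aim2.png

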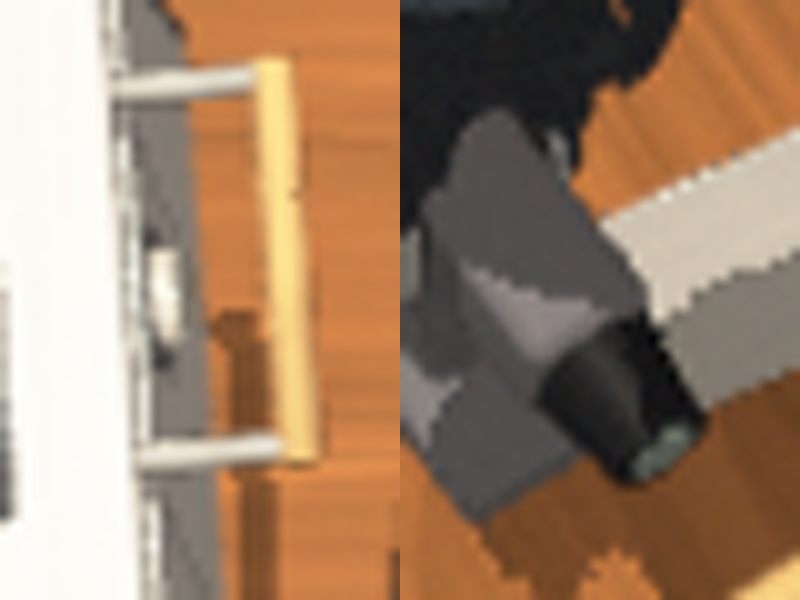

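The top crop shows the plug at (231.5,224.3), against a prediction of (232.4,224.4). The scene crop has the lens at (341.5,310.5) against (340.4,309.3), so the aim is within about 3 mm. I'll hold, then put it back.

```bash
python3 - <<'E'
from h import *
from cell import r
r.sleep(2.2); print(r.current_finger_force(),r.current_t())
qa=down(KY); A=PLUG-.19*ky+[0,0,.001]
M=MAT+[0,0,.117]; q=down(TY-90)
r.move_linear(A+[0,0,.03]-.06*ky,vel=.1); r.move_linear(M+[0,0,.05],rot=q,vel=.12); r.move_linear(M+[0,0,.008],vel=.06); r.move_linear(M+[0,0,.0005],vel=.02); r.sleep(.3)
print(r.current_contact_force(),r.current_t())
r.set_gripper(1.0); r.sleep(.3); print(r.current_opening(),r.current_contact_force(),r.current_t())
r.move_linear(M+[0,0,.12],vel=.12); r.move_linear(M+[.0,.1,.23],vel=.2)
r.move_to(bar(0)+[0,-.1,.14],down(KY+90)); r.sleep(.2); print(r.current_t()); d=save()
t=d['top'];P=cloud(d['scene']);w=P[180:270,280:350].reshape(-1,3);w=w[abs(w[:,2]-.136)<.012];print(len(w),cv2.minAreaRect((w[:,:2]*1000).astype(np.float32)),np.median(w[:,2]))
cv2.imwrite('pics/back.png',np.hstack([cv2.resize(t['pixels'][210:290,310:390,::-1],(400,400)),cv2.resize(d['scene']['pixels'][180:280,270:370,::-1],(400,400))]))
E
```

```text
41.164140701293945 12.075
[ 0.2639704  -1.68042426 -1.49819508] 16.0583
1.0012667513005669 [-0.62264931 -0.774939    0.6272909 ] 16.9
20.4583
139 ((546.7616577148438, -218.6469268798828), (147.5233917236328, 30.294828414916992), 80.479736328125) 0.1355619267047945
```

View pics/back.png

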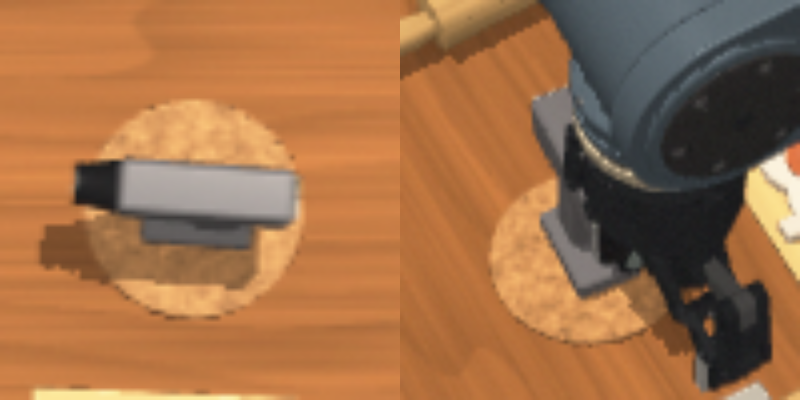

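The thermometer stands upright in the mat's middle (top crop, 195,190 against mat centre 195,208). Now I'll grasp the handle and compute the index angle.

```bash
sed -i 's/\.1075,\.198/.106,.198/' h.py; python3 - <<'E'
from h import *
from cell import r
d=load();kx=np.array([ky[1],-ky[0],0])
for c,uv in((d['top'],(202.2,174.2)),(d['scene'],(332.5,385.5)),(d['scene'],(331.5,386))):
    o,D=ray(c,[uv]);D=D[0];p=o+D*((.137-(o-KILN)@kx)/(D@kx)); v=p-HINGE
    print(p.round(4),'rad',np.hypot(v@ky,v[2]).round(4),'theta',np.arctan2(v[2],-v@ky).round(3))
q=down(KY+90); b=bar(0)+[0,0,.002]
r.set_gripper(.54); r.move_to(b+[0,0,.08],q); r.move_linear(b,vel=.08); print(r.current_contact_force(),r.current_t())
r.set_gripper(0.,60); print(r.current_opening(),r.current_finger_force(),r.current_contact_force(),r.current_tool_pos(),r.current_t())
r.sleep(.1);d=save();cv2.imwrite('pics/grip.png',np.hstack([cv2.resize(d['top']['pixels'][150:290,160:300,::-1],(400,400)),cv2.resize(d['scene']['pixels'][270:430,290:450,::-1],(400,400))]))
E
```

```text
[0.7418 0.2196 0.2836] rad 0.1879 theta 0.509
[0.7418 0.2192 0.267 ] rad 0.1807 theta 0.428
[0.7421 0.2158 0.2526] rad 0.1785 theta 0.346
[ 0.11111973 -0.30349028  0.30575552] 22.7167
0.14090232546865056 58.38531196117401 [-1.06932079  6.03593385  3.11478078] [0.61352956 0.10713458 0.20054844] 23.125
```

View pics/grip.png

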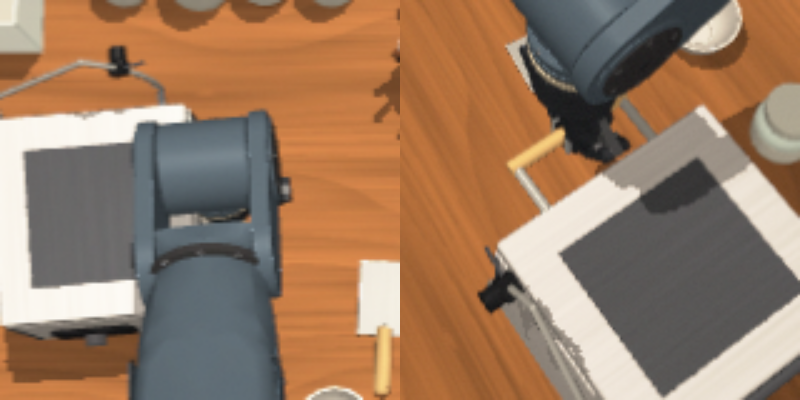

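```bash
cat >> h.py <<'E'
def lift(r,ths,vel=.05):
    for th in ths:
        q=down(KY+90,th); r.move_linear(bar(th)-.002*Ro.from_quat(q).as_matrix()[:,2],rot=q,vel=vel)
E
python3 - <<'E'
from h import *
from cell import r
for a in(.0625,.125,.1875,.25,.3125,.375,.4375,.5):
    lift(r,[a]); f=r.current_contact_force(); print(a,f.round(1),round(r.current_opening(),3),round(r.current_t(),2))
    if np.linalg.norm(f)>40: break
r.sleep(.3);d=save();s=d['scene'];t=d['top'];P=cloud(s)
w=P[310:470,340:480].reshape(-1,3);v=w-HINGE;y=-v@ky;x=(w-KILN)@np.array([ky[1],-ky[0],0]);k=(abs(x)<.1)&(y>.02)&(y<.2)&(w[:,2]>.19);A=np.polyfit(y[k],v[k,2],1);print('lid angle from depth',np.arctan(A[0]),A,k.sum())
cv2.imwrite('pics/lift.png',np.hstack([cv2.resize(t['pixels'][150:210,170:230,::-1],(400,400),interpolation=2),cv2.resize(s['pixels'][350:430,300:380,::-1],(400,400),interpolation=2)]))
E
```

```text
0.0625 [ 1.3  7.8 -3.9] 0.142 23.81
0.125 [ 1.9  7.4 -3.1] 0.144 24.29
0.1875 [ 2.6  7.4 -4.5] 0.141 24.77
0.25 [ 1.4  7.1 -3.6] 0.14 25.26
0.3125 [ 1.7  6.5 -4.8] 0.149 25.74
0.375 [ 3.2  6.3 -5.5] 0.14 26.23
0.4375 [ 1.2  6.7 -5.8] 0.139 26.71
0.5 [ 1.2  6.  -4.9] 0.135 27.19
lid angle from depth 0.0981098335712079 [0.09842584 0.15741094] 11394
```

View pics/lift.png

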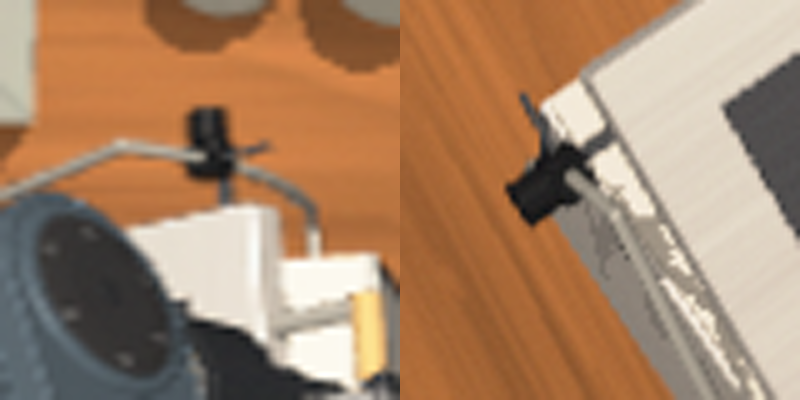

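```bash
python3 - <<'E'
from h import *
d=load();s=d['scene'];t=d['top'];kx=np.array([ky[1],-ky[0],0])
for th in(.46,.5,.54,.58):
    pts=[HINGE+x*kx-.19*np.cos(th)*ky+[0,0,.19*np.sin(th)] for x in(.12,.137,.16)]
    print(th,'top',proj(t,pts).round(1).tolist(),'scene',proj(s,pts).round(1).tolist())
P=cloud(s);h=cv2.cvtColor(s['pixels'],cv2.COLOR_RGB2HSV);w=P[330:470,355:470].reshape(-1,3);w=w[np.isfinite(w[:,0])]
v=w-HINGE;y=-v@ky;x=(w-KILN)@kx;k=(abs(x)<.1)&(y>.02)&(y<.2)&(v[:,2]>.3*y);y=y[k];z=v[k,2]
for _ in range(6):
    A=np.polyfit(y,z,1);e=abs(z-np.polyval(A,y));m=e<max(.006,np.median(e)*2);y=y[m];z=z[m]
print('lid',np.arctan(A[0]),A,len(y))
for n,c,(u0,u1,v0,v1) in(('top',t,(195,208,160,182)),('scene',s,(318,345,365,398))):
    C=cloud(c)[v0:v1,u0:u1];g=c['pixels'][v0:v1,u0:u1].max(2)<50;q=C[g];X=(q-KILN)@kx;V=q-HINGE
    for lo,hi in((.12,.147),(.147,.19)):
        k=(X>lo)&(X<hi);print(n,lo,k.sum(),'y',np.nanpercentile(-V[k]@ky,[5,50,95]).round(4),'z',np.nanpercentile(V[k,2],[5,50,95]).round(4))
E
```

```text
0.46 top [[205.1, 180.1], [204.7, 174.6], [204.2, 167.1]] scene [[338.1, 376.7], [330.8, 381.7], [320.8, 388.4]]
0.5 top [[203.5, 179.7], [203.1, 174.2], [202.6, 166.6]] scene [[339.2, 377.2], [331.8, 382.2], [321.8, 389.1]]
0.54 top [[201.8, 179.4], [201.4, 173.8], [200.9, 166.2]] scene [[340.3, 377.9], [333.0, 382.9], [322.8, 389.8]]
0.58 top [[200.1, 179.0], [199.7, 173.4], [199.2, 165.8]] scene [[341.6, 378.7], [334.2, 383.8], [324.0, 390.8]]
lid 0.49382809572273406 [0.53831543 0.02279001] 6966
top 0.12 23 y [0.157  0.1656 0.1715] z [0.0971 0.1062 0.1112]
top 0.147 7 y [0.1573 0.1599 0.1686] z [0.0965 0.1054 0.1184]
scene 0.12 63 y [0.1521 0.1617 0.1692] z [0.1006 0.1067 0.1105]
scene 0.147 68 y [0.1528 0.159  0.1658] z [0.1009 0.1065 0.109 ]
```

The lid follows (depth angle about 0.495). In the top crop the tongue is at u≈203.6 and the block centre at u≈201.6, so the estimates for the index are 0.53–0.58. I'll move to 0.55 and look again.

```bash
python3 - <<'E'
from h import *
from cell import r
lift(r,[.525,.552],.03)
r.sleep(.3);print(r.current_contact_force().round(1),r.current_finger_force(),r.current_t());d=save();s=d['scene'];t=d['top']
cv2.imwrite('pics/lift2.png',np.hstack([cv2.resize(t['pixels'][155:195,180:220,::-1],(400,400),interpolation=2),cv2.resize(s['pixels'][365:405,310:350,::-1],(400,400),interpolation=2)]))
E
```

```text
[ 0.9  5.8 -5.8] 58.87948036193848 28.6583
```

View pics/lift2.png

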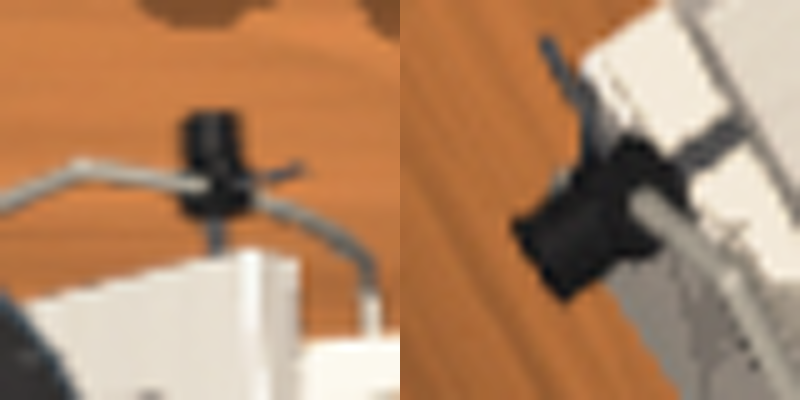

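The pointer's tongue is now centred on the index: in the top crop the tongue is at 215 and the block at 216, and in the scene crop the tongue's line runs through the block and the knob centre. Handing in.

```bash
python3 -c "
from cell import r
print(r.hand_in(),r.current_t())"
```

```text
the job is handed in; nothing more can be done
the job is handed in; nothing more can be done
```

I've handed the job in, at about 29 s of the 61 s allowed: the thermometer was aimed at the plug and held for over 2 s, then stood back upright near the middle of its mat, and the lid is held at about 0.55 rad with its pointer level with the index; no verdict came back.

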